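Ratchet the pail's lid nut home

TASK

Pick up the ratchet wrench, set its ring down over the toothed nut on the lid of the grey pail with the handle between two of the lid's knobs, and tighten the nut clockwise by swinging the handle back and forth until the nut's tongue rests against the stop on the lid; do not lift the wrench off before that and do not turn the nut with the fingers. Then lay the wrench flat inside the aluminium tray and let go, leaving the other things where they stand.

Things in the scene. Friction and masses are not known exactly. Their poses are not given: they have to be found in the camera images.
- wrench_grip (a point): Grip and balance point of the loose ratchet wrench, on the middle line of its straight handle, 13 mm above the wrench's underside. The wrench is 230 mm long, 26 mm high all along, 0.28 kg, lying flat right side up. x points along the handle to the ring, z up. The handle is 18 mm wide with parallel sides, from 85 mm behind this point to 55 mm ahead of it.
- wrench_ring (a point): Centre of the wrench's ring, 13 mm above its underside, 110 mm ahead of the grip point; same axes. Opening 53 mm across, outside 70 mm. A sprung pawl at its handle side drives the nut when the handle swings clockwise seen from above, and slips over the teeth (26 degrees apart) on the way back; a way back under 45 degrees may catch no new tooth. Lowered onto a tooth, it folds aside by itself.
- pail: Closed dark grey pail, fixed, lid 210 mm across, lid top 150 mm up. Origin under its centre, z up, x pointing roughly away from the robot. Three knobs (18 mm across, 44 mm above the lid) stand 62 mm from the centre at 0, +120 and -120 degrees from x: a seated wrench swings at most 43 degrees either way from the middle between two knobs, for instance with its x along the pail's x.
- nut_seat (a point): Centre of the flange top on the nut's axis, in the pail's frame (does not turn): the ring's underside rests here when seated, 164 mm above the table, 14 mm above the lid. The ring's centre is then 13 mm above this point. Above it the nut rises 34 mm, its top tapered.
- nut: Aluminium nut on the lid: flange 66 mm across, 14 thin radial teeth 48 mm across rising 22 mm above the flange, round core 30 mm across, and below, at lid height, a tongue 12 mm wide reaching 52 mm from the axis. Origin on its axis at the lid's top.
- nut_turn (a joint): Turn of the nut, rad, growing clockwise seen from above. The tongue starts 0 to 0.4 and meets the small raised stop block on the lid at 2.3 (hard stop; the tongue then points 60 degrees counter-clockwise from the pail's x). Stiff, about 0.3 N m (some 3 N at the grip point), and stays where it is left.
- tray: Shallow fixed aluminium tray, 280 x 150 mm (x, y), wall 3 mm thick and 18 mm high, floor 3 mm above the table. Origin under its centre, x along its length. It and the wrench lie on either side of the pail, which on which varies.
- scoop: white plastic slotted scoop, 230 x 78 x 20 mm, lying; origin under the back of its slotted head; a bystander
- brush: hard grey silicone brush lying on its bristles, 190 x 45 x 27 mm; origin under the middle of its head; a bystander
- tin: low flat metal tin, 68 mm across, 30 mm high; origin under its centre; a bystander
- jar: small glass jar with metal lid, 54 mm across, 60 mm high; origin under its centre; a bystander
- spray: white plastic bottle, 56 mm across, 170 mm high; origin under its centre; a bystander
- carton: cardboard carton 60 x 120 x 60 mm; origin under its centre; a bystander
- tape: roll of parcel tape lying flat, 90 mm across, 30 mm high; origin under its centre; a bystander
- mug: white mug, 76 mm across, 85 mm high; origin under its centre; a bystander
- wrench: The ratchet wrench as a whole; origin under its grip point, on its underside.
Not all that is in view belongs to the job. What is shaped like the wrench but red is not meant. Leave any yellow look-alike of the pail alone.

How it is judged (in metres and radians):
On the way, in this order (a step that is already met when the one before it is completed fails the run):
1. the wrench's ring sits down over the nut (horizontal distance between wrench_ring and nut_seat below 0.006 m and z of wrench_ring in the frame of nut_seat below 0.019 m), for 0.2 s.
2. the nut is turned home with the wrench still on it (value of joint nut_turn above 2.2 rad and horizontal distance between wrench_ring and nut_seat below 0.01 m and z of wrench_ring in the frame of nut_seat below 0.03 m), for 0.2 s.
At the end, for the whole second after the job is handed in: The nut is home (turned to within 0.1 rad of its stop) and the wrench lies flat (within 0.05 rad) and still inside the tray: its grip point and ring centre both within 125 mm of the tray's centre lengthways and 55 mm across, less than 22 mm above the tray's underside (value of joint nut_turn above 2.2 rad and x of wrench_grip in the frame of tray between -0.125 and 0.125 m and y of wrench_grip in the frame of tray between -0.055 and 0.055 m and z of each of wrench_grip, wrench_ring in the frame of tray below 0.022 m and x of wrench_ring in the frame of tray between -0.125 and 0.125 m and y of wrench_ring in the frame of tray between -0.055 and 0.055 m and angle between wrench_grip's own z axis and vertical below 0.05 rad and linear speed of wrench below 0.02 m/s); the robot touches nothing.
It fails at once if the wrench is lifted clear of the teeth (17 mm), or away from the nut, while the nut is part-turned (0.55 to 2.1 rad) (value of joint nut_turn between 0.55 and 2.1 rad and (z of wrench_ring in the frame of nut_seat above 0.03 m or horizontal distance between wrench_ring and nut_seat above 0.02 m)).
It fails at once if the fingers push the nut or its tongue (contact force between the fingers and nut above 2 N).
It fails at once if a bystander is moved more than 30 mm (distance of any of scoop, brush, tin, jar, spray, carton, tape, mug from where it was at the start of the episode above 0.03 m).
It also fails if it takes over 72 s, if anything falls off the work surface, if the arm or the gripper's body presses on something with over 40 N, if the wrist force passes 120 N, or if a joint passes its speed limit or range.

ROBOT

A 6-joint arm with a two-finger parallel gripper is mounted at the origin on the work surface. World frame = base frame: x ahead of the robot, y to its left, z up, the work surface at z = 0. Lengths are in mm, angles in rad, forces in N, time in s.
With the tool pointing down it reaches from about 300 to 775 mm from the base axis. Payload 14.6 kg.
Tool frame: the origin (TCP) lies between the finger pads; the fingertips stand 19 mm ahead of it and the grasp point (between the pads) is the TCP; z points along the fingers, y is the line along which they close (so a half turn about z gives the same grasp; the last joint's range is limited). The gripper opens to 94 mm and grips with 3 to 60 N. Pads are 16 mm wide; open, the fingers measure 119 mm over their backs; the gripper's body (75 mm by 177 mm) begins 78 mm behind the grasp point.
Start: joints at [-1.327, 0.3, 1.521, -0, 1.321, -0.067], TCP at [168.194, -523.641, 224.446] pointing down, gripper open.
Joint ranges: [-3.03, 3.03], [-0.79, 2.21], [0.23, 2.52], [-1.04, 4.18], [0, 3.07], [-2.55, 2.55]. Speed limits (rad/s): [2.22, 2.22, 2.57, 3.14, 3.14, 3.14].

INTERFACE

Orientations are given as [roll, pitch, yaw] about the fixed x, y, z axes, in that order (R = Rz(yaw) Ry(pitch) Rx(roll)).
In Python, from cell import monitor, imaging, job, find_in, trace gives the robot as it stands. The module is installed in compiled form; this text tells all that it offers.
- The arm moves only by the tool arm_command, never from a script. Its argument "steps" is a list of rows, each a list of 5 numbers: the opening, from 0 (shut) to 1 (fully open), then the shift along the tool's x, y, z in mm, then the turn about the tool's z in degrees. In form: [[gripper, dx, dy, dz, turn], ...]. A call has 1 to 20 rows; each row is the pose to reach, as a shift and turn from the pose commanded when the call began, along the tool's axes at that moment; what a row does not reach only later rows make up. A row lasts 1/8 s, in which the tool goes at most 62.5 mm and 10.7 degrees, less where a joint would pass 70% of its speed; a pose out of reach is approached as far as the arm can. A call with a gripper value outside its range is refused whole. The fingers move at their own pace and stop on an object; "force" is the grip in N (left out, the last holds). Time passes only in rows, so rows that repeat a pose let the fingers close. It gives the time, the measured TCP pose, the force, the opening and the grip force at its end, in the units of the state.
- monitor.read_state(): the state, without advancing time (a new reading comes with each control period).
- imaging.camera(name): name is "side" or "top"; returns a dict with "img" (400x640x3 uint8, red, green, blue), "mtx" (3x3 intrinsics, pixels), "view" (4x4, takes a point from world to camera coordinates). Camera axes: x right, y down, z forward; pixel columns grow to the right and rows downward; lengths in mm; the calibration is good to about 2 mm. A picture is of the moment at which its call begins. There is no depth.
- job.sign_off(): hands the job in; it is judged then, once.
Trained networks look in a picture, given as the dict that the camera call returned (one of the last four; its "shot" number tells which), for a name from the list of things; names that differ only in an ending like _2 or _b are one class to them, and where a whole thing is asked for, a point or a joint stands for the part that bears it (a point fixed in the world has none). Each returns a list of dicts, best first, with "p" (0 to 1); they miss things now and then, are a little off and sometimes report something else, mostly with a low value. They report only what shows in the picture. A call takes as long as a camera call. They do not tell look-alikes from the thing itself.
- find_in(picture, target): "rect" ([centre column, centre row, width, height] in pixels, round what is visible of it).
- trace(picture, target): "region" (400x640 bool, what is visible of it) and "rect" ([centre column, centre row, width, height] in pixels, round what is visible of it).
The state is a dict: "clock": time; "joints": joint angles; "qd": joint speeds; "effort": joint torques, N m; "eef_pos": TCP position; "eef_rot": TCP orientation; "wrist_force": force on the tool from outside, world axes, zero at the start; "moment": the same for the moment, N m; "finger_gap": finger opening in mm; "finger_force": force on a finger pad.
Only numpy, scipy, OpenCV 4.12 (cv2) and the standard library are available. Lean on these libraries where they do the work, as an engineer would, in place of code of your own. Each camera call takes 0.05 s, during which the arm holds its last target. There are 200 camera calls.

## Working session

There is one attempt and no reset: what is moved stays moved. The work goes in short steps, Python scripts to look and compute and a tool call to move; the robot and the scene stay as the last step left them, time stands still between calls to the robot, and variables do not carry over. Pictures are saved under pics/ and viewed, at most 13 in all, crops included, and the job is handed in when it is done.

Besides the shell and the picture viewer there is one more tool, called after ">>>" as a command line: name --pt "numbers of a row" for each row, then --argument value for the rest. arm_command: Moves the arm, as the interface text tells. Its arguments: {"type":"object","properties":{"steps":{"type":"array","items":{"type":"array","items":{"type":"number"}}},"force":{"type":"number"}},"required":["steps"]}

```bash
mkdir -p pics; cat > h.py <<'E'
import numpy as np, cv2
from cell import monitor, imaging, job, find_in, trace
def ray(c,px,z):
    R=c["view"][:3,:3];t=c["view"][:3,3]
    d=R.T@np.linalg.inv(c["mtx"])@np.array([px[0],px[1],1.]);o=-R.T@t
    return (o+d*(z-o[2])/d[2])
def proj(c,P):
    p=c["view"][:3,:3]@np.asarray(P,float)+c["view"][:3,3];q=c["mtx"]@p;return q[:2]/q[2]
def save(n,im): cv2.imwrite("pics/"+n,im[...,::-1])
E
python3 - <<'E'
from h import *
np.set_printoptions(precision=1,suppress=True)
a=imaging.camera("top");b=imaging.camera("side")
save("top.png",a["img"]);save("side.png",b["img"])
for n,c in(("top",a),("side",b)):
    print(n,c["mtx"][0,0],-c["view"][:3,:3].T@c["view"][:3,3],c["view"][:3,:3])
    for k in["wrench","pail","nut","tray"]:
        for r in find_in(c,k): print(k,np.array(r["rect"]),round(r["p"],2))
print(monitor.read_state())
E
```

```text
top 440.1941700308508 [ 332.4    1.  1587.1] [[ 0.  -1.  -0. ]
 [-1.  -0.  -0.1]
 [ 0.1  0.  -1. ]]
wrench [407.8 279.1  47.1  24.1] 0.82
wrench [407.9 203.1  32.1  62.5] 0.66
pail [325.4 170.1  61.7  62. ] 0.88
pail [212.5 122.6  63.2  63.5] 0.85
pail [352.6 223.8  19.5  18.1] 0.71
pail [322.1 169.2  19.8  24.8] 0.48
nut [320.8 166.7  21.7  24.2] 0.81
nut [211.3 123.8  18.2  27.5] 0.79
tray [232.4 213.6  56.9  80.6] 0.97
tray [323.2 169.4  66.4  64.1] 0.32
side 483.28724760778414 [  -31.4 -1315.8  1245.8] [[ 0.9 -0.4 -0. ]
 [-0.2 -0.6 -0.8]
 [ 0.3  0.7 -0.6]]
wrench [262.8 302.1  36.7  45.4] 0.7
wrench [351.5 277.2  70.8  23.9] 0.68
wrench [340.1 184.5  19.6  16. ] 0.42
pail [343.6 205.1  54.   58. ] 0.92
pail [338.8 146.1  47.3  57. ] 0.85
pail [403.  245.4  39.3  46.9] 0.22
nut [339.9 185.6  17.4  18.8] 0.76
nut [341.4 129.9  16.5   9.1] 0.7
nut [343.4 204.1  55.6  57. ] 0.31
tray [282.8 180.8  62.2  25.3] 0.67
tray [359.2 165.9  19.2  26.3] 0.44
{'clock': 0.5, 'joints': array([-1.3,  0.3,  1.5, -0. ,  1.3, -0.1]), 'qd': array([-0., -0.,  0.,  0., -0., -0.]), 'effort': array([ -0. , -53.1, -35.3,   0.1,   0. ,  -0. ]), 'eef_pos': array([ 168.2, -523.6,  224.4]), 'eef_rot': array([-3.1,  0. ,  0.3]), 'wrist_force': array([-0.7,  0.1, -0.2]), 'moment': array([0., 0., 0.]), 'finger_force': 0.0, 'finger_gap': 94.02688268300382}
```

```bash
python3 - <<'E'
from h import *
a=cv2.imread("pics/top.png")
cv2.imwrite("pics/topc.png",cv2.resize(a[70:310,160:480],None,fx=2.5,fy=2.5,interpolation=cv2.INTER_CUBIC))
E
```

```text
(no output)
```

View pics/topc.png

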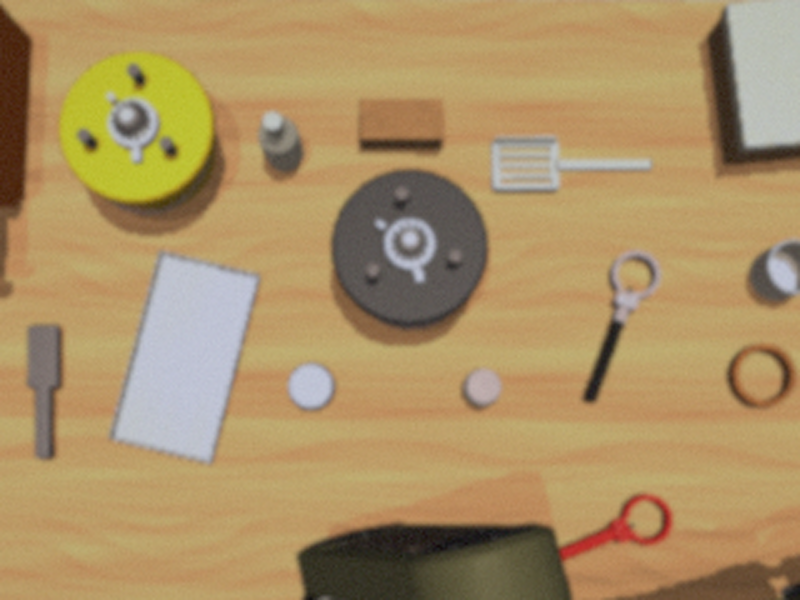

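View pics/side.png

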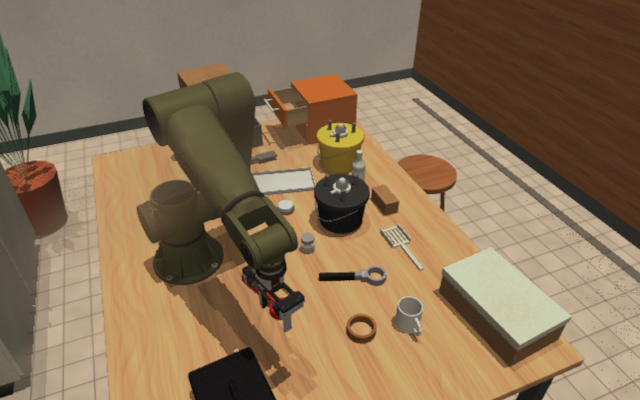

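The dark pail I want is at about top pixel (324,169); the yellow look-alike is at (214,121). The wanted wrench (steel ring, black handle) has its ring at (414,180) and its handle end at (396,230). The red look-alike is at (408,279). The tray is at (233,213). The side view agrees: wrench (351,277), grey pail (343,205). Next I'll measure these.

```bash
python3 - <<'E'
from h import *
np.set_printoptions(precision=1,suppress=True)
a=imaging.camera("top");b=imaging.camera("side")
# wrench outline
for c,pos in((a,(408,203)),(b,(351,277))):
    for r in trace(c,"wrench"):
        if np.hypot(*(np.array(r["rect"][:2])-pos))<15:
            v,u=np.nonzero(r["region"]); print("wr",len(v),r["p"])
            P=np.array([ray(c,(x,y),20)[:2] for x,y in zip(u,v)])
            m=P.mean(0);w,V=np.linalg.eigh(np.cov(P.T));d=V[:,1]*np.sign(V[0,1]);n=np.array([-d[1],d[0]])
            s=(P-m)@d;q=(P-m)@n
            print("yaw",np.degrees(np.arctan2(d[1],d[0])),"ends",m+d*s.min(),m+d*s.max(),"len",np.ptp(s))
            # straight handle part
            h=(s<s.min()+110); f=np.polyfit(s[h],q[h],1); d2=d+n*f[0]; d2/=np.linalg.norm(d2)
            print("handle yaw",np.degrees(np.arctan2(d2[1],d2[0])),"axis pt s=0",m+n*f[1])
            e=s.max(); rg=(s>e-66)
            print("ring c",m+d*(e-35)+n*((q[rg].max()+q[rg].min())/2),np.ptp(q[rg]))
            M=r["region"]; 
    for r in trace(c,"pail"):
        if np.hypot(*(np.array(r["rect"][:2])-((325,170) if c is a else(343,205))))<12:
            v,u=np.nonzero(r["region"]);print("pail",r["rect"],len(v))
    for r in trace(c,"nut"): print("nut",np.array(r["rect"]),ray(c,r["rect"][:2],175))
# tray
for r in trace(a,"tray")[:1]:
    cs,_=cv2.findContours(r["region"].astype(np.uint8),0,1);k=max(cs,key=cv2.contourArea)
    P=np.array([ray(a,p[0],18)[:2] for p in k],np.float32);print("tray",cv2.minAreaRect(P),P.mean(0))
im=np.hstack([cv2.resize(a["img"][130:210,285:365],(400,400),interpolation=cv2.INTER_CUBIC),cv2.resize(b["img"][165:245,305:385],(400,400),interpolation=cv2.INTER_CUBIC)])
save("pail.png",im)
E
```

```text
wr 480 0.58
yaw -20.754845958136837 ends [ 398.3 -263.7] [ 612.8 -345. ] len 229.30698805001902
handle yaw -21.681411140332752 axis pt s=0 [ 514.4 -309.5]
ring c [ 580.2 -332.1] 73.13535293402872
pail [324.6, 171.1, 66.1, 65.0] 3199
nut [322.4 167.4  18.8  21.8] [590.4  -4.5 175. ]
nut [212.4 124.5  16.3  26.1] [730.3 358.9 175. ]
nut [478.  175.9  36.3  24.8] [ 567.2 -508.8  175. ]
wr 775 0.89
yaw -20.422590690327944 ends [ 392.9 -274.9] [ 612.1 -356.5] len 233.95555414167328
handle yaw -18.501925692269122 axis pt s=0 [ 516.5 -317.2]
ring c [ 579.1 -344.8] 91.895485858471
pail [343.9, 204.3, 58.1, 57.0] 2700
nut [340.4 185.6  15.7  21.9] [582.6 -22.7 175. ]
nut [343.4 129.1  17.2  12.5] [763.6 346.8 175. ]
tray ((457.5355529785156, 312.446533203125), (158.38079833984375, 286.75616455078125), 77.36165618896484) [455.6 313.1]
```

View pics/pail.png

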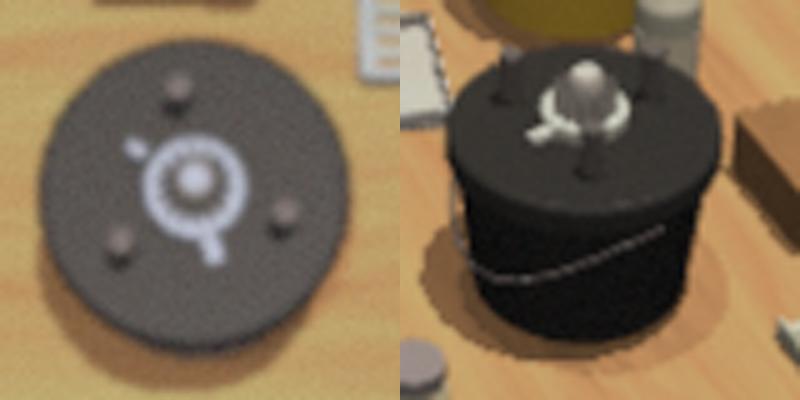

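The grey lid has knobs at crop (178,90), (285,215) and (120,243). The flange is centred near (195,187), which is top pixel (324,167). The stop is at (135,148) and the tongue at (213,250). I'll fit the seat and yaw, then move above the wrench.

```bash
cat > fit.py <<'E'
from h import *
from scipy.optimize import minimize
from scipy.ndimage import map_coordinates, gaussian_filter
def circ(c,x,y,z,r,n=72):
    t=np.arange(n)*2*np.pi/n
    return np.array([proj(c,(x+r*np.cos(k),y+r*np.sin(k),z)) for k in t])
def samp(g,p): return map_coordinates(g,[p[:,1],p[:,0]],order=1,mode='nearest')
def score(c,g,x,y):
    # dark lid inside, wood outside; bright flange inside, dark lid outside
    s=-np.tanh((samp(g,circ(c,x,y,148,101))-samp(g,circ(c,x,y,148,109)))/-40).mean()*0
    s+=np.clip(samp(g,circ(c,x,y,150,109))-samp(g,circ(c,x,y,150,101)),-60,60).mean()
    s+=np.clip(samp(g,circ(c,x,y,164,30))-samp(g,circ(c,x,y,164,37)),-60,60).mean()
    return s
def fitpail(cs,x0=(588,-8)):
    gs=[gaussian_filter(c["img"].astype(float).mean(2),.6) for c in cs]
    f=lambda p:-sum(score(c,g,*p) for c,g in zip(cs,gs))
    best=min(((f((x,y)),x,y) for x in np.arange(x0[0]-16,x0[0]+17,4) for y in np.arange(x0[1]-16,x0[1]+17,4)))
    r=minimize(f,best[1:],method="Nelder-Mead",options=dict(initial_simplex=[best[1:],(best[1]+3,best[2]),(best[1],best[2]+3)]))
    return r.x,-r.fun
E
python3 - <<'E'
from fit import *
a=imaging.camera("top");b=imaging.camera("side")
for n,cs in(("top",[a]),("side",[b]),("both",[a,b])): print(n,fitpail(cs))
k=[(285+178/5-.5,130+85/5-.5),(285+287/5-.5,130+210/5-.5),(285+118/5-.5,130+238/5-.5)]
K=np.array([ray(a,p,194)[:2] for p in k]);print("knobs",K,K.mean(0))
d=K-K.mean(0);print(np.hypot(*d.T),np.degrees(np.arctan2(d[:,1],d[:,0])))
E
```

```text
top (array([592.72097241,  -8.03565218]), np.float64(92.88358181879715))
side (array([590.03026445, -14.939516  ]), np.float64(51.62931531899552))
both (array([592.46653203,  -8.77250054]), np.float64(139.16187206037316))
knobs [[655.22972349   3.64938056]
 [574.19719939 -66.99539951]
 [555.02980966  41.10927166]] [594.81891085  -7.4122491 ]
[61.41519303 63.05082709 62.74958606] [  10.37629912 -109.0907224   129.35277936]
```

>>> arm_command --pt "0.6 0 0 0 0"

```text
clock: 1.18
eef_pos: [168.2, -523.6, 224.4]
eef_rot: [-3.142, -0.0, 0.311]
wrist_force: [0.3, -0.2, -0.3]
finger_gap: 87.4
finger_force: 0.0
```

```bash
cat > go.py <<'E'
import sys
from h import *
# usage: go.py x y z yawdeg [x y z yaw ...] -> shifts from present pose
s=monitor.read_state();p=s["eef_pos"];yw=s["eef_rot"][2]
a=[float(v) for v in sys.argv[1:]]
print("t",round(s["clock"],2),"yaw",round(np.degrees(yw),1),"pos",np.round(p,1))
for i in range(0,len(a),4):
    d=np.array(a[i:i+3])-p
    t=-(a[i+3]-np.degrees(yw)); 
    print("dx %.1f dy %.1f dz %.1f turn %.1f"%(d[0]*np.cos(yw)+d[1]*np.sin(yw),d[0]*np.sin(yw)-d[1]*np.cos(yw),-d[2],t))
E
python3 go.py 477 -295 110 -21
```

```text
t 1.18 yaw 17.8 pos [ 168.2 -523.6  224.4]
dx 363.9 dy -123.3 dz 114.4 turn 38.8
```

>>> arm_command --pt "0.6 45 -15 14 5" --pt "0.6 91 -31 28 10" --pt "0.6 137 -46 43 15" --pt "0.6 182 -62 57 20" --pt "0.6 228 -77 72 25" --pt "0.6 273 -93 86 30" --pt "0.6 319 -108 100 35" --pt "0.6 364 -123 114 38.8" --pt "0.6 364 -123 114 38.8" --pt "0.6 364 -123 114 38.8" --force 40

```text
clock: 2.42
eef_pos: [476.9, -295.5, 110.5]
eef_rot: [3.141, 0.0, -0.366]
wrist_force: [-0.4, 0.3, -0.1]
finger_gap: 56.1
finger_force: 0.0
```

```bash
python3 go.py 477 -295 21 -21; python3 - <<'E'
from h import *
b=imaging.camera("side")
print([proj(b,p) for p in((477,-295,13),(580,-334,13))])
save("w.png",cv2.resize(b["img"][225:325,290:420],None,fx=4,fy=4,interpolation=cv2.INTER_CUBIC))
E
```

```text
t 2.42 yaw -20.9 pos [ 476.9 -295.5  110.5]
dx -0.1 dy -0.5 dz 89.5 turn 0.1
[array([343.77004822, 274.53810684]), array([375.8367479 , 273.88753992])]
```

View pics/w.png

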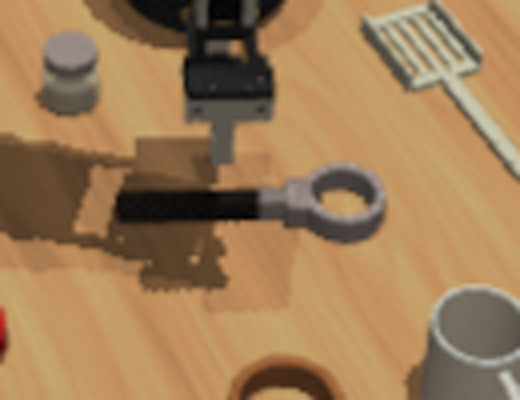

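The close crop shows the steel and black wrench under the gripper, with the ring at side pixel (377,275) against a predicted (376,274). The choice and position are right, so I'll go down and grip.

>>> arm_command --pt "0.6 0 1 40 0" --pt "0.6 0 2 75 0" --pt "0.6 0 2 88.5 0" --pt "0.6 0 2 88.5 0" --pt "0.1 0 2 88.5 0" --pt "0.1 0 2 88.5 0" --pt "0.1 0 2 88.5 0" --pt "0.1 0 2 88.5 0" --pt "0.1 0 2 88.5 0" --pt "0.1 0 2 88.5 0" --force 50

```text
clock: 3.72
eef_pos: [476.5, -297.2, 22.2]
eef_rot: [3.141, -0.0, -0.366]
wrist_force: [-2.1, 0.2, 3.9]
finger_gap: 17.4
finger_force: 50.0
```

```bash
python3 go.py 477 -295 235 -21
```

```text
t 3.73 yaw -21.0 pos [ 476.5 -297.2   22.2]
dx -0.3 dy -2.2 dz -212.8 turn 0.0
```

```bash
python3 go.py 515.2 -85.8 240 45
```

```text
t 3.73 yaw -21.0 pos [ 476.5 -297.2   22.2]
dx -39.6 dy -211.3 dz -217.8 turn -66.0
```

>>> arm_command --pt "0.1 0 2 -50 0" --pt "0.1 0 2 -110 0" --pt "0.1 0 -10 -160 -6" --pt "0.1 -5 -40 -200 -14" --pt "0.1 -10 -70 -218 -23" --pt "0.1 -15 -105 -218 -32" --pt "0.1 -22 -140 -218 -41" --pt "0.1 -30 -175 -218 -50" --pt "0.1 -36 -200 -218 -59" --pt "0.1 -40 -211 -218 -66" --pt "0.1 -40 -211 -218 -66" --pt "0.1 -40 -211 -218 -66" --pt "0.1 -40 -211 -218 -66"

```text
clock: 5.35
eef_pos: [514.6, -86.3, 239.8]
eef_rot: [-3.141, 0.0, 0.783]
wrist_force: [0.3, -0.4, -2.6]
finger_gap: 17.9
finger_force: 50.0
```

```bash
python3 go.py 515.2 -85.8 240 45; python3 - <<'E'
from h import *
a=imaging.camera("top");b=imaging.camera("side")
print([proj(c,p) for c in(a,b) for p in((593,-8,231),)])
np.savez("v.npz",ai=a["img"],bi=b["img"])
im=np.hstack([cv2.resize(a["img"][130:210,285:365],(400,400),interpolation=cv2.INTER_CUBIC),cv2.resize(b["img"][145:225,305:385],(400,400),interpolation=cv2.INTER_CUBIC)])
save("hov.png",im)
E
```

```text
t 5.35 yaw 44.9 pos [514.6 -86.3 239.8]
dx 0.8 dy 0.1 dz -0.2 turn -0.1
[array([323.63872081, 163.36754624]), array([341.75323048, 170.43169897])]
```

View pics/hov.png

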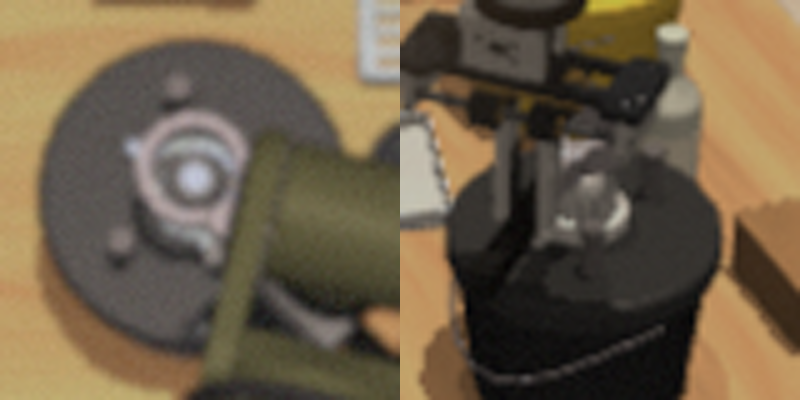

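```bash
cat > ring.py <<'E'
from fit import *
def ringfit(a,x0,y0,z,yaw):
    g=gaussian_filter(a["img"].astype(float)[...,0],.5)
    t=np.radians(yaw)+np.radians(np.arange(-75,120,3))
    def C(x,y,r): return np.array([proj(a,(x+r*np.cos(k),y+r*np.sin(k),z)) for k in t])
    def f(p):
        o=samp(g,C(*p,39));return -(np.clip(samp(g,C(*p,31.5))-o,-90,90)).mean()-.7*np.clip(samp(g,C(*p,33))-o,-80,80).mean()
    r=min((minimize(f,(x0+i,y0+j),method="Nelder-Mead",options=dict(initial_simplex=[(x0+i,y0+j),(x0+i+3,y0+j),(x0+i,y0+j+3)])) for i in(-4,0,4) for j in(-4,0,4)),key=lambda r:r.fun)
    return r.x,r.fun
E
python3 - <<'E'
from ring import *
a=imaging.camera("top")
print(ringfit(a,592,-8.5,244,45))
# same top picture: lid-only check on unobstructed part
g=gaussian_filter(a["img"].astype(float).mean(2),.5)
t=np.radians(np.arange(-60,160,3))
def C(x,y,r,z): return np.array([proj(a,(x+r*np.cos(k),y+r*np.sin(k),z)) for k in t])
f=lambda p:-np.clip(samp(g,C(*p,108,150))-samp(g,C(*p,102,150)),-80,80).mean()
r=minimize(f,(593,-8),method="Nelder-Mead",options=dict(initial_simplex=[(593,-8),(597,-8),(593,-4)]));print("lid",r.x,r.fun)
E
```

```text
(array([591.77707244,  -5.35966357]), np.float64(-100.67852774734897))
lid [591.60635278  -8.0431985 ] -36.70342067058944
```

>>> arm_command --pt "0.1 -0.8 2 8 0" --pt "0.1 -0.8 2 18 0" --pt "0.1 -0.8 2 26 0" --pt "0.1 -0.8 2 26 0"

```text
clock: 6.0
eef_pos: [515.2, -87.6, 213.1]
eef_rot: [-3.14, 0.001, 0.786]
wrist_force: [0.1, -0.8, -3.1]
finger_gap: 17.7
finger_force: 50.0
```

>>> arm_command --pt "0.1 0 0 3 0" --pt "0.1 0 0 6 0" --pt "0.1 0 0 6 0"

```text
clock: 6.38
eef_pos: [515.5, -87.7, 207.8]
eef_rot: [-3.141, 0.0, 0.786]
wrist_force: [0.5, 1.0, -2.6]
finger_gap: 18.0
finger_force: 50.0
```

```bash
python3 - <<'E'
from ring import *
a=imaging.camera("top")
s=monitor.read_state();print(s["eef_pos"],s["wrist_force"],s["moment"])
print(ringfit(a,592,-8.5,s["eef_pos"][2]+4,45))
b=imaging.camera("side")
im=np.hstack([cv2.resize(a["img"][140:200,295:355],(400,400),interpolation=cv2.INTER_CUBIC),cv2.resize(b["img"][155:215,310:370],(400,400),interpolation=cv2.INTER_CUBIC)])
save("hov2.png",im)
E
```

```text
[515.4994869  -87.74362098 207.94128997] [ 0.46131567 -0.03856611 -3.53638797] [-0.0235697  -0.03104655  0.03456255]
(array([592.51694418,  -7.06667454]), np.float64(-102.6359542764377))
```

View pics/hov2.png

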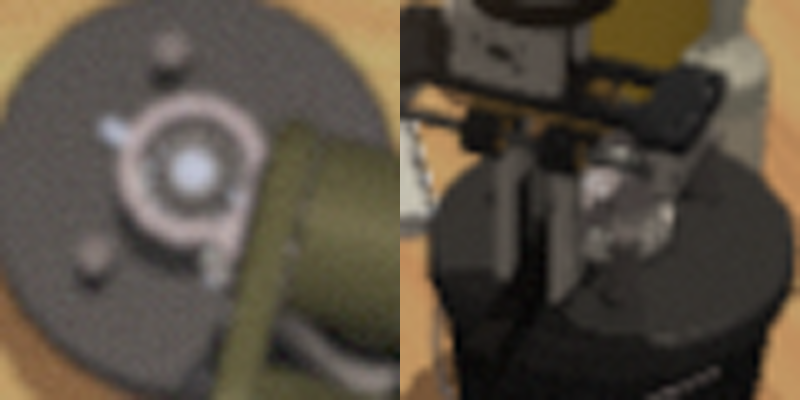

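The top crop shows the ring centred on the nut tip at (190,170), so I'll lower it.

>>> arm_command --pt "0.1 0 0 2 0" --pt "0.1 0 0 4 0" --pt "0.1 0 0 5 0"

```text
clock: 6.85
eef_pos: [515.5, -87.7, 202.8]
eef_rot: [-3.141, 0.0, 0.786]
wrist_force: [-0.5, -0.5, -2.7]
finger_gap: 18.1
finger_force: 50.0
```

>>> arm_command --pt "0.1 0 0 3 0" --pt "0.1 0 0 6 0" --pt "0.1 0 0 6 0"

```text
clock: 7.22
eef_pos: [515.4, -87.7, 196.6]
eef_rot: [-3.141, 0.0, 0.785]
wrist_force: [-0.4, -0.2, -3.7]
finger_gap: 17.8
finger_force: 50.0
```

>>> arm_command --pt "0.1 0 0 3 0" --pt "0.1 0 0 6 0" --pt "0.1 0 0 9 0" --pt "0.1 0 0 9 0"

```text
clock: 7.72
eef_pos: [515.4, -87.7, 187.6]
eef_rot: [-3.141, 0.0, 0.786]
wrist_force: [0.2, -0.1, -3.0]
finger_gap: 17.5
finger_force: 50.0
```

>>> arm_command --pt "0.1 0 0 0.5 0" --pt "0.1 0 0 1 0" --pt "0.1 0 0 1 0" --pt "0.1 0 0 1 0"

```text
clock: 8.22
eef_pos: [515.5, -87.7, 187.0]
eef_rot: [3.142, -0.0, 0.786]
wrist_force: [0.1, -0.6, -3.2]
finger_gap: 17.7
finger_force: 50.0
```

>>> arm_command --pt "0.1 1.1 -15.3 0.3 8" --pt "0.1 4.3 -30.3 0.3 16" --pt "0.1 9.5 -44.7 0.3 24" --pt "0.1 16.7 -58.3 0.3 32" --pt "0.1 16.7 -58.3 0.3 32"

```text
clock: 8.85
eef_pos: [486.4, -34.8, 187.1]
eef_rot: [3.14, -0.001, 0.225]
wrist_force: [2.6, -7.3, -3.0]
finger_gap: 17.4
finger_force: 50.3
```

```bash
python3 - <<'E'
from h import *
s=monitor.read_state();print(s["eef_pos"],s["wrist_force"],s["moment"],s["eef_rot"])
p=s["eef_pos"];y=s["eef_rot"][2];print("ring",p[0]+110*np.cos(y),p[1]+110*np.sin(y))
E
```

```text
[486.43557777 -34.84076696 187.08578073] [ 2.63944759 -7.25530293 -3.03536708] [-1.33461537 -0.373762   -0.64746456] [ 3.13972444e+00 -1.42813285e-03  2.24696052e-01]
ring 593.6703839863268 -10.331659774339943
```

>>> arm_command --pt "0.1 1.1 -15.3 0 8" --pt "0.1 4.3 -30.3 0 16" --pt "0.1 9.5 -44.7 0 24" --pt "0.1 16.7 -58.3 0 32" --pt "0.1 25.7 -70.7 0 40" --pt "0.1 25.7 -70.7 0 40"

```text
clock: 9.6
eef_pos: [495.5, 39.9, 186.7]
eef_rot: [3.141, -0.001, -0.473]
wrist_force: [-1.1, -6.2, -1.3]
finger_gap: 17.5
finger_force: 50.1
```

```bash
python3 - <<'E'
from h import *
s=monitor.read_state();print(s["eef_pos"],s["wrist_force"],s["moment"],s["eef_rot"])
p=s["eef_pos"];y=s["eef_rot"][2];print("ring",p[0]+110*np.cos(y),p[1]+110*np.sin(y),np.degrees(y))
a=imaging.camera("top")
save("sw1.png",cv2.resize(a["img"][130:210,285:365],(560,560),interpolation=cv2.INTER_CUBIC))
E
```

```text
[495.50588035  39.8846783  186.72979851] [-1.05374183 -6.19188425 -1.31991927] [-1.04275314  0.17059372 -0.45405484] [ 3.14058029e+00 -7.53920808e-04 -4.73226191e-01]
ring 593.417161201864 -10.248953944791452 -27.113863499391666
```

View pics/sw1.png

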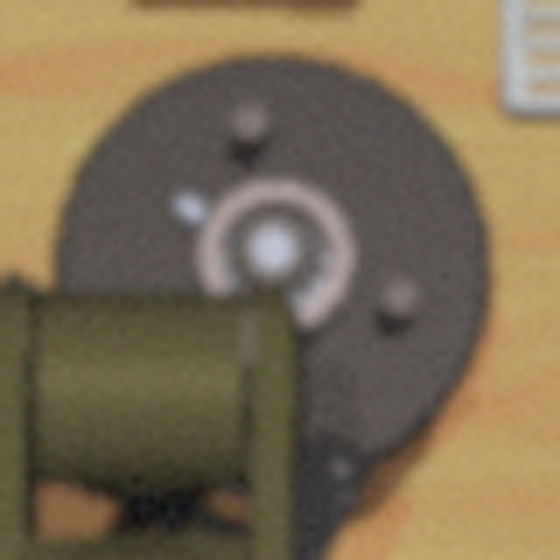

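The ring is seated and the tongue has left its starting place at the bottom of the crop. I'll swing back, then drive again.

>>> arm_command --pt "0.1 1.1 15.3 0 -8" --pt "0.1 4.3 30.3 0 -16" --pt "0.1 9.5 44.7 0 -24" --pt "0.1 16.7 58.3 0 -32" --pt "0.1 25.7 70.7 0 -40" --pt "0.1 36.4 81.7 0 -48" --pt "0.1 48.5 91.2 0 -56" --pt "0.1 61.8 98.9 0 -64" --pt "0.1 76 104.6 0 -72" --pt "0.1 83.4 106.7 0 -76" --pt "0.1 83.4 106.7 0 -76"

```text
clock: 11.02
eef_pos: [521.0, -93.1, 186.4]
eef_rot: [-3.141, 0.0, 0.855]
wrist_force: [-2.5, 1.3, -2.7]
finger_gap: 18.0
finger_force: 50.0
```

```bash
cat > st.py <<'E'
from h import *
s=monitor.read_state();print(s["eef_pos"],s["wrist_force"],s["moment"],s["clock"])
p=s["eef_pos"];y=s["eef_rot"][2];print("ring",p[0]+110*np.cos(y),p[1]+110*np.sin(y),np.degrees(y))
E
python3 st.py
```

```text
[521.04195327 -93.12101102 186.4310763 ] [-2.53513806  1.26968292 -2.70103435] [0.10634561 0.30153053 0.11344455] 11.025
ring 593.2615320934572 -10.149133650368341 48.963352201411084
```

>>> arm_command --pt "0.1 1.1 -15.3 0 8" --pt "0.1 4.3 -30.3 0 16" --pt "0.1 9.5 -44.7 0 24" --pt "0.1 16.7 -58.3 0 32" --pt "0.1 25.7 -70.7 0 40" --pt "0.1 36.4 -81.7 0 48" --pt "0.1 36.4 -81.7 0 48"

```text
clock: 11.9
eef_pos: [483.5, -11.8, 187.1]
eef_rot: [3.14, -0.002, 0.013]
wrist_force: [1.2, -7.4, -2.8]
finger_gap: 17.7
finger_force: 50.2
```

>>> arm_command --pt "0.1 1.1 -15.3 0 8" --pt "0.1 1.1 -15.3 0 8"

```text
clock: 12.15
eef_pos: [484.4, 3.5, 187.0]
eef_rot: [3.14, -0.002, -0.126]
wrist_force: [1.3, -7.4, -2.9]
finger_gap: 17.4
finger_force: 50.2
```

>>> arm_command --pt "0.1 1.1 -15.3 0 8" --pt "0.1 1.1 -15.3 0 8"

```text
clock: 12.4
eef_pos: [487.3, 18.5, 186.9]
eef_rot: [3.141, -0.002, -0.265]
wrist_force: [0.9, -6.6, -1.6]
finger_gap: 17.1
finger_force: 50.2
```

```bash
python3 st.py
```

```text
[487.27938345  18.50072774 186.93733012] [ 0.92251811 -6.56596984 -1.60019104] [-1.20197748 -0.16262928 -0.53491732] 12.4
ring 593.4374803486984 -10.316948472599385 -15.187514021264986
```

Not at the stop yet, so I'll finish this stroke.

>>> arm_command --pt "0.1 0.6 -11.5 0 6" --pt "0.1 2.4 -22.9 0 12" --pt "0.1 2.4 -22.9 0 12"

```text
clock: 12.78
eef_pos: [495.4, 39.8, 186.8]
eef_rot: [3.141, -0.001, -0.472]
wrist_force: [-0.6, -5.9, -1.0]
finger_gap: 17.3
finger_force: 50.1
```

```bash
python3 st.py; python3 - <<'E'
from h import *
a=imaging.camera("top");b=imaging.camera("side")
im=np.hstack([cv2.resize(a["img"][140:200,295:355],(400,400),interpolation=cv2.INTER_CUBIC),cv2.resize(b["img"][165:225,310:370],(400,400),interpolation=cv2.INTER_CUBIC)])
save("sw2.png",im)
E
```

```text
[495.36641527  39.80741641 186.79375325] [-0.56143533 -5.89640279 -1.02389777] [-1.1373721   0.03788934 -0.47161045] 12.775
ring 593.3226236451616 -10.23837502233939 -27.062472559519744
```

View pics/sw2.png

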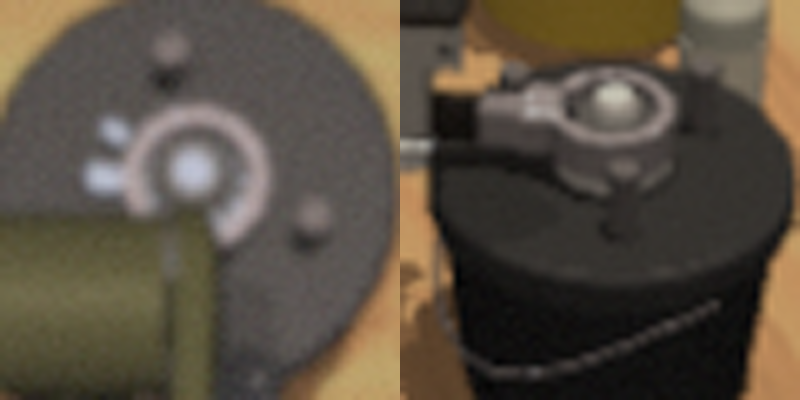

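The tongue is now at crop (105,178), about 25° short of the stop at (115,130). One more stroke is needed.

>>> arm_command --pt "0.1 1.1 15.3 0 -8" --pt "0.1 4.3 30.3 0 -16" --pt "0.1 9.5 44.7 0 -24" --pt "0.1 16.7 58.3 0 -32" --pt "0.1 25.7 70.7 0 -40" --pt "0.1 36.4 81.7 0 -48" --pt "0.1 48.5 91.2 0 -56" --pt "0.1 61.8 98.9 0 -64" --pt "0.1 76 104.6 0 -72" --pt "0.1 83.4 106.7 0 -76" --pt "0.1 83.4 106.7 0 -76"

```text
clock: 14.25
eef_pos: [520.9, -93.0, 186.5]
eef_rot: [-3.141, 0.0, 0.855]
wrist_force: [-1.9, 1.0, -3.0]
finger_gap: 17.4
finger_force: 50.0
```

>>> arm_command --pt "0.1 1.1 -15.3 0 8" --pt "0.1 4.3 -30.3 0 16" --pt "0.1 4.3 -30.3 0 16"

```text
clock: 14.62
eef_pos: [500.9, -69.4, 187.0]
eef_rot: [3.141, -0.0, 0.576]
wrist_force: [1.5, -2.1, -2.8]
finger_gap: 17.8
finger_force: 50.0
```

>>> arm_command --pt "0.1 0.3 -7.7 0 4" --pt "0.1 1.1 -15.3 0 8" --pt "0.1 1.1 -15.3 0 8"

```text
clock: 15.0
eef_pos: [494.3, -57.2, 187.0]
eef_rot: [3.14, -0.001, 0.438]
wrist_force: [2.8, -7.0, -3.8]
finger_gap: 17.5
finger_force: 50.3
```

>>> arm_command --pt "0.1 0.3 -7.7 0 4" --pt "0.1 0.6 -11.5 0 6" --pt "0.1 0.6 -11.5 0 6"

```text
clock: 15.38
eef_pos: [490.2, -46.7, 187.1]
eef_rot: [3.139, -0.001, 0.333]
wrist_force: [4.0, -6.4, -4.2]
finger_gap: 17.4
finger_force: 50.3
```

>>> arm_command --pt "0.1 0.3 -7.7 0 4" --pt "0.1 0.6 -11.5 0 6" --pt "0.1 0.6 -11.5 0 6"

```text
clock: 15.75
eef_pos: [487.0, -35.6, 187.1]
eef_rot: [3.14, -0.002, 0.229]
wrist_force: [3.4, -7.6, -3.5]
finger_gap: 17.8
finger_force: 50.3
```

>>> arm_command --pt "0.1 0.2 -5.8 0 3" --pt "0.1 0.2 -5.8 0 3"

```text
clock: 16.0
eef_pos: [485.8, -29.9, 187.0]
eef_rot: [3.14, -0.001, 0.176]
wrist_force: [3.2, -7.1, -2.5]
finger_gap: 17.4
finger_force: 50.3
```

>>> arm_command --pt "0.1 0.2 -5.8 0 3" --pt "0.1 0.2 -5.8 0 3"

```text
clock: 16.25
eef_pos: [485.0, -24.4, 187.0]
eef_rot: [3.139, -0.002, 0.124]
wrist_force: [3.0, -9.8, -3.1]
finger_gap: 17.6
finger_force: 50.2
```

>>> arm_command --pt "0.1 0.2 -5.8 0 3" --pt "0.1 0.2 -5.8 0 3"

```text
clock: 16.5
eef_pos: [484.7, -19.3, 187.1]
eef_rot: [3.138, -0.002, 0.071]
wrist_force: [4.7, -14.8, -3.1]
finger_gap: 17.7
finger_force: 50.1
```

>>> arm_command --pt "0.1 0.2 -4 0 2" --pt "0.1 0.2 -4 0 2" --pt "0.1 0.2 -4 0 2"

```text
clock: 16.88
eef_pos: [484.6, -16.0, 187.0]
eef_rot: [3.137, -0.002, 0.037]
wrist_force: [4.0, -19.4, -3.7]
finger_gap: 17.7
finger_force: 50.1
```

```bash
python3 st.py; python3 - <<'E'
from h import *
a=imaging.camera("top")
save("sw3.png",cv2.resize(a["img"][135:205,290:360],(490,490),interpolation=cv2.INTER_CUBIC))
E
```

```text
[484.56543119 -15.96802695 187.04150309] [  4.04484463 -19.36747029  -3.66242951] [-3.45348419 -0.60127646 -0.34847099] 16.875
ring 594.4901864818247 -11.900082151314558 2.11935661518461
```

View pics/sw3.png

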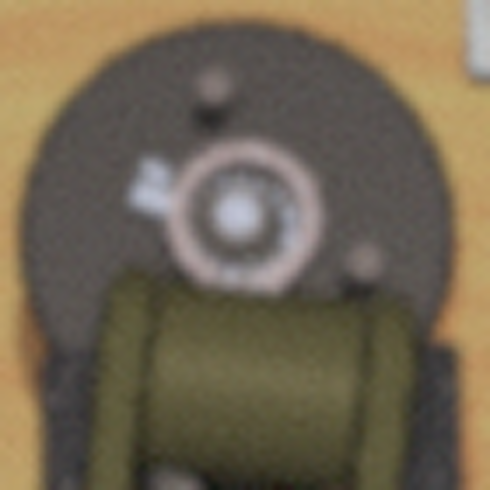

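The tongue is tight against the stop, at crop (148,195) with the stop at (155,165), and the reaction force is rising. I'll ease off, lift straight up and recheck the tray.

>>> arm_command --pt "0.1 0.2 5 0 -3" --pt "0.1 0.4 10 0 -5.5" --pt "0.1 0.4 10 -5 -5.5" --pt "0.1 0.4 10 -15 -5.5" --pt "0.1 0.4 10 -25 -5.5" --pt "0.1 0.4 10 -40 -5.5" --pt "0.1 0.4 10 -55 -5.5" --pt "0.1 0.4 10 -65 -5.5" --pt "0.1 0.4 10 -65 -5.5"

```text
clock: 18.05
eef_pos: [484.7, -23.4, 252.4]
eef_rot: [3.141, -0.001, 0.131]
wrist_force: [-0.3, 0.7, -3.3]
finger_gap: 17.8
finger_force: 50.0
```

```bash
python3 - <<'E'
from h import *
a=imaging.camera("top");b=imaging.camera("side")
for c in(a,b):
  for r in trace(c,"tray")[:2]:
    cs,_=cv2.findContours(r["region"].astype(np.uint8),0,1);k=max(cs,key=cv2.contourArea)
    P=np.array([ray(c,p[0],15)[:2] for p in k],np.float32);print("tray",r["p"],cv2.minAreaRect(P))
print(monitor.read_state()["joints"])
E
python3 go.py 486.8 305.9 252 167.4
```

```text
tray 0.65 ((457.12103271484375, 313.1043701171875), (157.61685180664062, 284.6466064453125), 77.17475128173828)
tray 0.81 ((451.7273864746094, 301.23785400390625), (173.27601623535156, 276.0486145019531), 76.86134338378906)
[-1.23804051e-01  1.33306734e-01  1.66058194e+00  1.54165836e-05
  1.34868464e+00  1.31585926e+00]
t 18.25 yaw 7.5 pos [484.3 -23.4 251.1]
dx 45.5 dy -326.1 dz -0.9 turn -159.9
```

>>> arm_command --pt "0.1 3 -20 0 -10" --pt "0.1 6 -40 0 -20" --pt "0.1 9 -60 0 -30" --pt "0.1 12 -80 0 -40" --pt "0.1 15 -100 0 -50" --pt "0.1 18 -120 0 -60" --pt "0.1 21 -140 0 -70" --pt "0.1 24 -160 0 -80" --pt "0.1 27 -185 0 -90" --pt "0.1 30 -210 0 -100" --pt "0.1 33 -235 0 -110" --pt "0.1 36 -260 0 -120" --pt "0.1 39 -285 0 -130" --pt "0.1 42 -305 0 -140" --pt "0.1 45 -324 0 -150" --pt "0.1 45 -324 0 -160" --pt "0.1 45 -324 0 -160" --pt "0.1 45 -324 0 -160"

```text
clock: 20.5
eef_pos: [486.8, 303.5, 251.4]
eef_rot: [-3.141, -0.0, 2.919]
wrist_force: [0.3, 0.8, -2.4]
finger_gap: 17.8
finger_force: 50.0
```

```bash
python3 go.py 486 304 40 167.3 486 304 26 167.3; python3 - <<'E'
from h import *
a=imaging.camera("top")
save("tr.png",cv2.resize(a["img"][150:270,180:340],None,fx=4,fy=4,interpolation=cv2.INTER_CUBIC))
E
```

```text
t 20.5 yaw 167.3 pos [486.8 303.5 251.4]
dx 0.9 dy 0.3 dz 211.4 turn -0.0
dx 0.9 dy 0.3 dz 225.4 turn -0.0
```

View pics/tr.png

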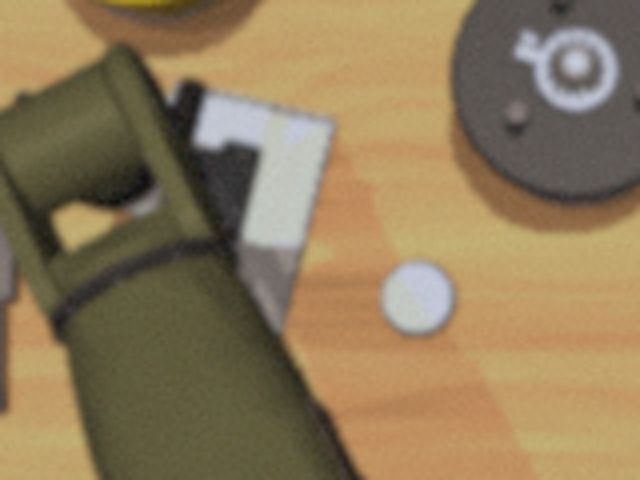

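The nut stays home, with its tongue at the stop at crop (525,47), and the arm is over the tray. I'll lower the wrench.

>>> arm_command --pt "0.1 0 0 50 0" --pt "0.1 0 0 100 0" --pt "0.1 0 0 150 0" --pt "0.1 0 0 190 0" --pt "0.1 0 0 210 0" --pt "0.1 0 0 218 0" --pt "0.1 0 0 222 0" --pt "0.1 0 0 225 0" --pt "0.1 0 0 225 0"

```text
clock: 21.68
eef_pos: [487.0, 303.8, 27.1]
eef_rot: [3.141, 0.001, 2.923]
wrist_force: [0.9, -0.3, -2.2]
finger_gap: 17.8
finger_force: 50.0
```

>>> arm_command --pt "0.1 0 0 1 0" --pt "0.1 0 0 1.5 0" --pt "0.1 0 0 1.5 0" --pt "0.4 0 0 1.5 0" --pt "0.4 0 0 1.5 0" --pt "0.4 0 0 1.5 0" --pt "0.4 0 0 1.5 0"

```text
clock: 22.55
eef_pos: [486.8, 303.7, 25.2]
eef_rot: [3.142, 0.0, 2.924]
wrist_force: [-0.0, -0.7, -0.6]
finger_gap: 37.9
finger_force: 0.0
```

>>> arm_command --pt "0.4 0 0 -15 0" --pt "0.4 0 0 -60 0" --pt "0.4 0 0 -120 0" --pt "0.4 0 0 -180 0" --pt "0.4 -40 20 -220 0" --pt "0.4 -40 80 -220 0" --pt "0.4 -40 140 -220 0" --pt "0.4 -40 200 -220 0" --pt "0.4 -40 250 -220 0" --pt "0.4 -40 250 -220 0" --pt "0.4 -40 250 -220 0"

```text
clock: 23.92
eef_pos: [579.9, 538.7, 245.4]
eef_rot: [-3.141, 0.0, 2.924]
wrist_force: [-0.1, -0.2, -0.8]
finger_gap: 37.7
finger_force: 0.0
```

```bash
python3 st.py; python3 - <<'E'
from h import *
a=imaging.camera("top")
save("end.png",cv2.resize(a["img"][120:290,170:440],None,fx=2.9,fy=2.9,interpolation=cv2.INTER_CUBIC))
E
```

```text
[579.86786286 538.74412353 245.42591219] [-0.11622967 -0.20598805 -0.828268  ] [-0.00487352 -0.17013712  0.03964301] 23.925
ring 472.4709380709976 562.532787761968 167.51050650408138
```

View pics/end.png

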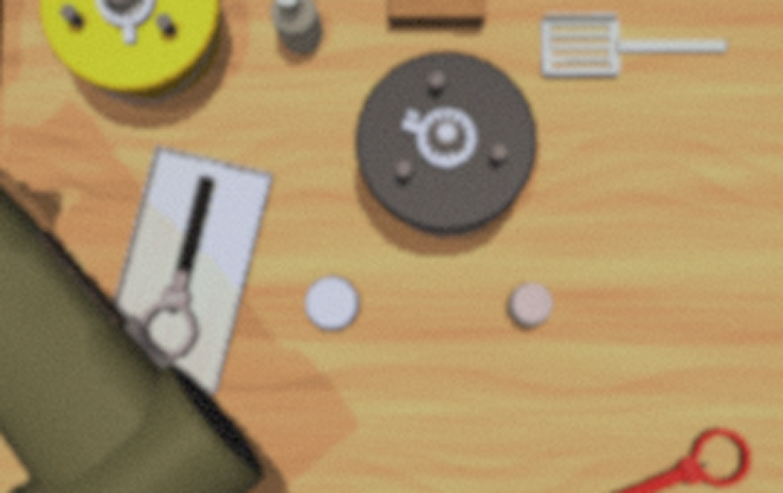

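The wrench lies flat in the tray, from handle end (205,180) to ring (170,330). The tongue is at the stop near (410,122), and the arm is clear.

```bash
python3 -c "
from cell import job
print(job.sign_off())"
```

```text
the job is handed in; nothing more can be done
None
```

The job is handed in: the nut is tightened with its tongue against the stop, the wrench lies flat in the tray with the gripper clear, and it took about 24 s; the sign-off returned no verdict.

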